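# Fit the blue filter cassette into the analyser

### The job

Take the filter cassette with the blue handle out of its stand and slide it upright down into the slot on top of the analyser until it is fully home, lowering it in rather than letting it drop, then let go. Leave the yellow and red cassettes standing where they are in the stand.

Things in the scene. Friction and masses are not known exactly. Their poses are not given: they have to be found in the camera images.
- blue_handle (a point): Centre of the blue cassette's handle, 118 mm above its foot; z up. Upright slab 90 long (x) x 12 mm thick (y): grey frame 100 mm tall with amber windows, foot's last 6 mm narrowed to 84 x 8; on its top edge, centred, a coloured handle 44 (x) x 12 (y) x 36 mm tall. 0.15 to 0.29 kg. Stands in one of three bays, any order, of a fixed aluminium stand. Either way round fits the slot.
- yellow_handle (a point): Same point on the yellow cassette, same shape; it stays in the stand. The bays hold the three cassettes face to face, 75 mm apart along y.
- red_handle (a point): Same point on the red cassette, same shape; it stays in the stand. Stand: bay floors 8 mm above the bench, bay walls up to 42 mm, 3 mm of play round a cassette: lift straight up 40 mm or more to come clear.
- slot (a point): Centre of the slot's mouth in the analyser's flat top, 105 mm above the bench; slot length along x, z up. Analyser: fixed cream box 240 (x) x 162 mm, green rim round the mouth. Mouth about 128 x 44 mm, narrowing over the first 30 mm to a throat 104 x 20 mm; floor 75 mm below the mouth. Fully home, a cassette's frame shows 25 mm and its handle's centre is 43 mm above this point.
Mind the look-alikes: they are no part of the job. What is shaped like the part that bears blue_handle but pink is not meant.

How it is judged:
By the outcome, as a careful person would: the job done as asked, in the order asked, and still so for the second after the job is handed in, with the robot touching nothing.
It also fails if it takes over 45 s, if anything falls off the work surface, if the arm or the gripper's body presses on something with over 40 N, if the wrist force passes 120 N, or if a joint passes its speed limit or range.

### The arm

A 7-joint arm with a two-finger parallel gripper is mounted at the origin on the work surface. World frame = base frame: x ahead of the robot, y to its left, z up, the work surface at z = 0. Lengths are in m, angles in rad, forces in N, time in s.
With the tool pointing down it reaches from about 0.425 to 0.875 m from the base axis. Payload 4.7 kg.
Tool frame: the origin (TCP) lies midway between the tips of the shut fingers; the grasp point (between the pads) lies 19 mm behind it; z points along the fingers, y is the direction in which the jaws open and shut (so a half turn about z gives the same grasp; the last joint's range is limited). The gripper opens to 87 mm and grips with 3 to 60 N. Pads are 19 mm wide; open, the fingers measure 117 mm over their backs; the gripper's body (75 mm by 190 mm) begins 51 mm behind the grasp point.
Start: joints at [-1.3, 0.321, -0.07, 1.45, 0.023, 1.371, -0.057], TCP at [0.165, 0.629, 0.223] pointing down, gripper open.
Joint ranges: [-2.86, 2.86], [-0.3, 2.09], [-1.38, 1.24], [0.06, 2.45], [-1.56, 4.7], [0.09, 2.05], [-2.69, 2.69]. Speed limits (rad/s): [2.57, 2.57, 3.14, 3.14, 3.14, 3.14, 3.14].

### API

Orientations are given as a rotation vector (axis times angle).
In Python, from bench import ctrl, optics gives the robot as it stands. The module is installed in compiled form; this text tells all that it offers.
- The arm moves only by the tool step_arm, never from a script. Its argument "deltas" is a list of rows, each a list of 7 numbers: the turn, a rotation vector about the tool's x, y, z in degrees, then the shift along the tool's x, y, z in mm, then the finger opening in mm, from 0 to 87. A call has exactly 8 rows; each row is the pose to reach, as a shift and turn from the pose commanded when the call began, along the tool's axes at that moment; what a row does not reach only later rows make up. A row lasts 1/8 s, in which the tool goes at most 62.5 mm and 10.7 degrees, less where a joint would pass 70% of its speed; a pose out of reach is approached as far as the arm can. A call with a gripper value outside its range is refused whole. The fingers move at their own pace and stop on an object; "newtons" is the grip in N (left out, the last holds). Time passes only in rows, so rows that repeat a pose let the fingers close, or fill a call up. It gives the time, the measured TCP pose, the force and the opening at its end, in the units of the state.
- ctrl.get_state(): the state, without advancing time (a new reading comes with each control period).
- optics.get_image(name): name is "side" or "top"; returns the picture (400x640x3 uint8, red, green, blue); there is no depth.
- optics.get_calibration(name): a dict with "K" (3x3 intrinsics, pixels), "R" (3x3) and "t" (3): a world point X has camera coordinates R X + t. Camera axes: x right, y down, z forward; pixel columns grow to the right and rows downward; lengths in m; the calibration is good to about 2 mm. A picture is of the moment at which its call begins. get_calibration takes no time and is no camera call.
- ctrl.close_job(): hands the job in, once; it reports no verdict.
The state is a dict: "time": time; "joint_positions": joint angles; "qd": joint speeds; "joint_torque": joint torques, N m; "position": TCP position; "tool_rot": TCP orientation; "ft_force": force on the tool from outside, world axes, zero at the start; "torque": the same for the moment, N m; "grip_width": opening from 0.0 (shut) to 1.0 (fully open).
Only numpy, scipy, OpenCV 4.12 (cv2) and the standard library are available. Lean on these libraries where they do the work, as an engineer would, in place of code of your own. Each camera call takes 0.05 s, during which the arm holds its last target.

## Working session

There is one attempt and no reset: what is moved stays moved. The work goes in short steps, Python scripts to look and compute and a tool call to move; the robot and the scene stay as the last step left them, time stands still between calls to the robot, and variables do not carry over. Pictures are saved under pics/ and viewed, and the job is handed in when it is done.

Besides the shell and the picture viewer there is one more tool, called by a JSON object that holds its "fn" and its "kwargs", one argument or row to a line. step_arm: Moves the arm, as the interface text tells. Its arguments: {"type":"object","properties":{"deltas":{"type":"array"},"newtons":{"type":"number"}},"required":["deltas"]}

```bash
mkdir -p pics
python3 - <<'E'
from bench import ctrl, optics
import cv2, numpy as np
for n in("side","top"):
    im=optics.get_image(n); cv2.imwrite(f"pics/{n}0.png",im[:,:,::-1]); c=optics.get_calibration(n); print(n,c)
s=ctrl.get_state()
for k in s: print(k,np.round(s[k],4))
E
```

```text
side {'K': array([[475.00759377,   0.        , 319.65218712],
       [  0.        , 475.00759377, 199.75926093],
       [  0.        ,   0.        ,   1.        ]]), 'R': array([[ 0.96131556, -0.27541186,  0.00454931],
       [-0.16373142, -0.5846244 , -0.79461081],
       [ 0.22150488,  0.76312687, -0.60710211]]), 't': array([-0.48746759,  0.15898975,  0.97370734])}
top {'K': array([[502.76691432,   0.        , 321.00762151],
       [  0.        , 502.76691432, 194.01335978],
       [  0.        ,   0.        ,   1.        ]]), 'R': array([[ 3.66306700e-02, -9.99328837e-01, -2.61888290e-04],
       [-9.74904557e-01, -3.56778038e-02, -2.19745760e-01],
       [ 2.19588932e-01,  8.30475051e-03, -9.75557139e-01]]), 't': array([-0.00312686,  0.53265355,  1.00110133])}
time 0.1
joint_positions [-1.2999  0.3218 -0.0701  1.4516  0.0226  1.3708 -0.0569]
qd [-0.0011 -0.0012 -0.0002 -0.0028 -0.0004 -0.0006  0.0011]
joint_torque [-3.0000e-04 -4.9257e+01 -4.0590e-01 -3.1340e+01 -6.4100e-02  3.9400e-02
  1.0000e-04]
position [0.165  0.6282 0.2216]
tool_rot [-4.0220e-01 -3.1156e+00  2.7000e-03]
ft_force [ 0.1571 -1.0276 -0.2371]
torque [-0.0175 -0.0649  0.0153]
grip_width 0.9998
```

View pics/side0.png

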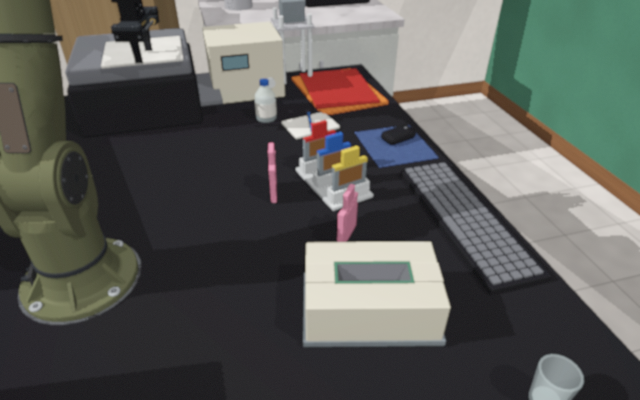

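View pics/top0.png

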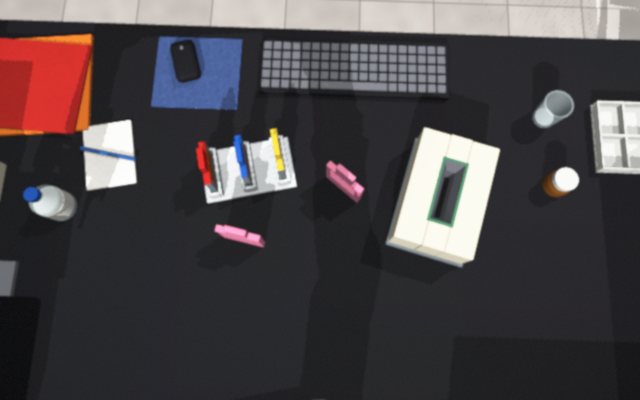

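The top view shows the stand at about (245,168) with red (204,160), blue (240,155) and yellow (277,150) handles. The analyser slot is at (448,191).

Possible look-alikes for the blue cassette:
- two pink cassettes at (240,235) and (345,180)
- a blue bottle cap at (33,193)
- a blue pen at (108,153)

I choose the blue handle in the stand's middle bay and will check it in a close crop.

Run:
```python
import cv2, numpy as np
a=cv2.imread("pics/top0.png"); b=cv2.imread("pics/side0.png")
def crop(im,u,v,w,h,s,n): cv2.imwrite(n,cv2.resize(im[v:v+h,u:u+w],None,fx=s,fy=s,interpolation=cv2.INTER_CUBIC))
crop(a,185,115,120,95,6,"pics/c1.png")
crop(b,285,110,100,100,6,"pics/c2.png")
crop(a,380,120,130,150,4,"pics/c3.png")
crop(b,295,230,160,120,5,"pics/c4.png")
```

```text
(no output)
```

View pics/c1.png

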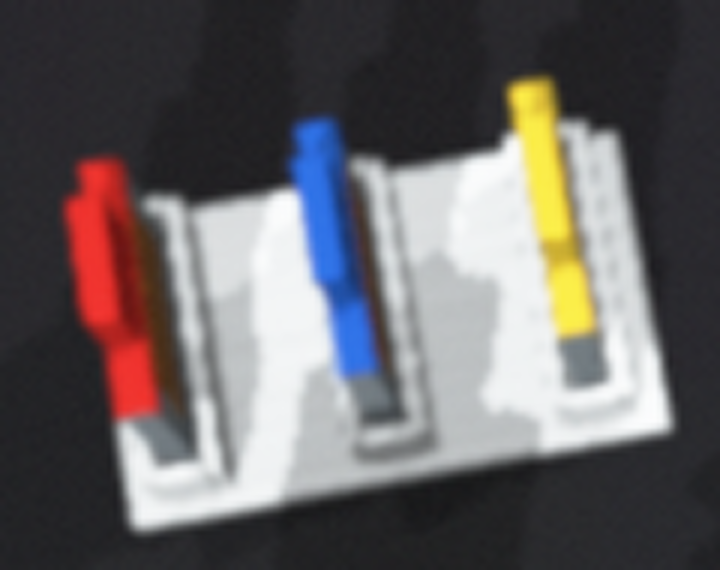

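View pics/c2.png

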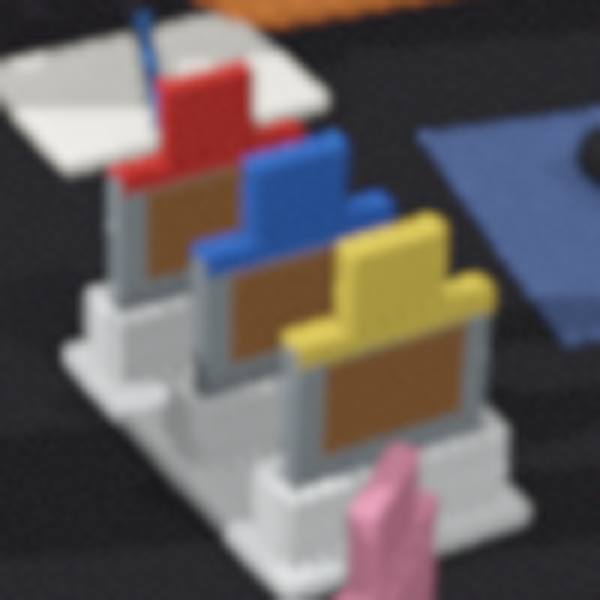

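View pics/c3.png

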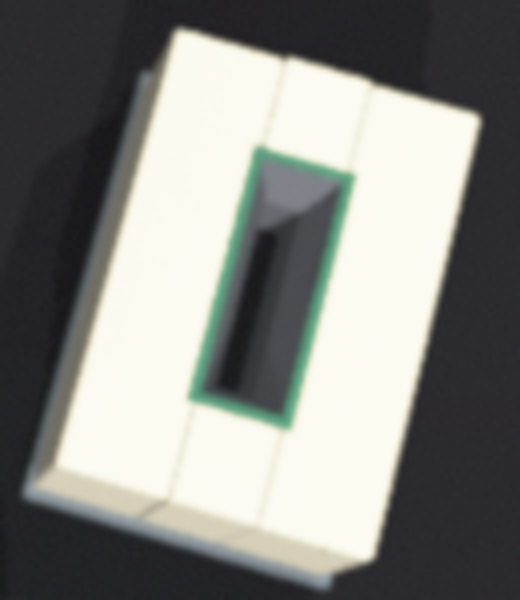

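View pics/c4.png

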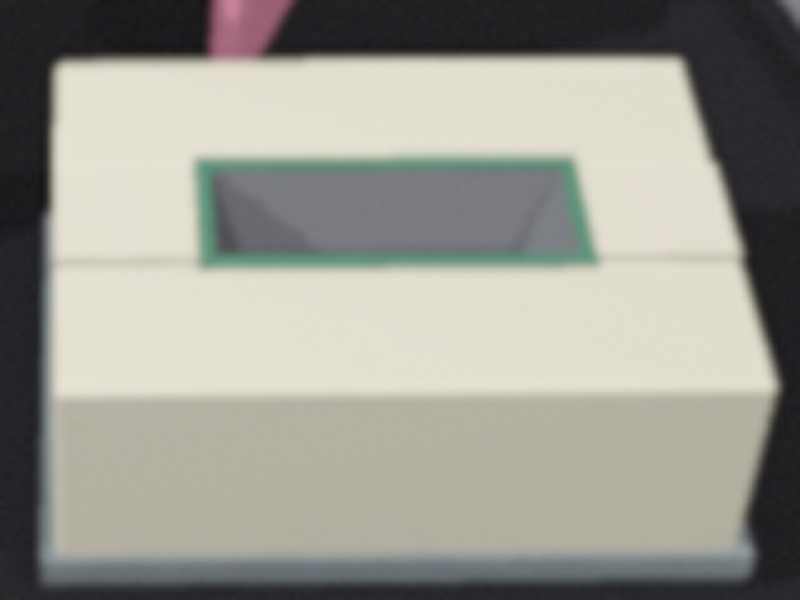

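The crops confirm that the middle bay holds the blue-handled cassette, standing upright, with red and yellow on either side. Next I fit poses with the calibration.

```bash
cat > h.py <<'E'
import cv2, numpy as np
from scipy.optimize import minimize
from bench import ctrl, optics
CAL={n:optics.get_calibration(n) for n in("side","top")}
def proj(n,P):
    c=CAL[n]; q=(np.asarray(P)@c["R"].T+c["t"])@c["K"].T; return q[:,:2]/q[:,2:]
def hsvmask(im,lo,hi):
    h=cv2.cvtColor(im,cv2.COLOR_BGR2HSV); return cv2.inRange(h,lo,hi)>0
def box(lx,ly,z0,z1): return np.array([[sx*lx/2,sy*ly/2,z] for sx in(-1,1) for sy in(-1,1) for z in(z0,z1)])
def place(P,x,y,yaw,z):
    c,s=np.cos(yaw),np.sin(yaw); return P@np.array([[c,s,0],[-s,c,0],[0,0,1]])+[x,y,z]
S=4
def rend(n,polys,roi):
    u,v,w,h=roi; m=np.zeros((h*S,w*S),np.uint8)
    for p in polys:
        q=cv2.convexHull(((proj(n,p)+0.5-[u,v])*S-0.5).astype(np.float32))
        cv2.fillConvexPoly(m,np.round(q*16).astype(np.int32),255,shift=4)
    return cv2.resize(m,(w,h),interpolation=cv2.INTER_AREA)/255.
def fit(masks,polyf,p0,step,rois,ign):
    def cost(p): return sum((((rend(n,polyf(p),rois[n])-masks[n])**2)*(~ign[n])).sum() for n in masks)
    best=None
    for k in range(3):
        sim=np.vstack([p0]+[np.array(p0)+np.eye(len(p0))[i]*step[i] for i in range(len(p0))])
        r=minimize(cost,p0,method="Nelder-Mead",options=dict(initial_simplex=sim,maxiter=600,xatol=1e-5,fatol=1e-3)); p0=r.x
    return r.x,r.fun
E
cat > fit0.py <<'E'
from h import *
im={"top":cv2.imread("pics/top0.png"),"side":cv2.imread("pics/side0.png")}
rois={"top":(185,115,120,95),"side":(285,110,100,100)}
rg={"blue":((105,120,60),(125,255,255)),"yellow":((20,100,80),(32,255,255)),"red":((0,170,80),(8,255,255))}
M={}
for n in im:
    u,v,w,h=rois[n]; c=im[n][v:v+h,u:u+w]
    for k in rg:
        m=hsvmask(c,*rg[k]).astype(np.uint8)
        nn,l,st,_=cv2.connectedComponentsWithStats(m); 
        i=1+np.argmax(st[1:,4]); M[n,k]=(l==i)
        print(n,k,st[i])
def polyf(p): 
    x,y,yaw,rail=p
    return [place(box(.044,.012,.1-.001,.136),x,y,yaw,.008),place(box(.090,.012,.1-rail,.1),x,y,yaw,.008)]
for k,g in(("blue",(.45,.15)),("yellow",(.45,.08)),("red",(.45,.22))):
    for ns in(("top","side"),("top",),("side",)):
        ign={n:np.any([cv2.dilate(M[n,o].astype(np.uint8),np.ones((3,3)))>0 for o in rg if o!=k],axis=0) for n in ns}
        bst=min((fit({n:M[n,k].astype(float) for n in ns},polyf,[g[0]+dx,g[1]+.0,.15*0+y0,.006],[.02,.02,.1,.002],rois,ign) for dx in(0,.06) for y0 in(-.15,.15)),key=lambda r:r[1])
        print(k,ns,np.round(bst[0],4),round(bst[1],1))
# slot
def quad(p): 
    x,y,yaw,L,W=p; return [place(box(L,W,0,0),x,y,yaw,.105)]
r2={"top":(380,120,130,150),"side":(295,230,160,120)}
for ns in(("top","side"),("top",),("side",)):
    mk={}
    for n in ns:
        u,v,w,h=r2[n]; g=hsvmask(im[n][v:v+h,u:u+w],(60,60,40),(90,255,255)).astype(np.uint8)
        cs,_=cv2.findContours(g,cv2.RETR_EXTERNAL,cv2.CHAIN_APPROX_NONE); c=max(cs,key=cv2.contourArea)
        m=np.zeros_like(g); cv2.drawContours(m,[c],-1,1,-1); mk[n]=m.astype(float); print(n,m.sum())
    print(ns,[np.round(t,4) for t in fit(mk,quad,[.5,-.25,-.25,.14,.056],[.03,.03,.1,.01,.01],r2,{n:mk[n]>2 for n in ns})])
E
python3 fit0.py
```

```text
top blue [ 48  19  15  44 325]
top yellow [ 84  13  15  43 297]
top red [ 11  27  16  42 410]
side blue [ 33  21  34  25 398]
side yellow [ 46  35  37  26 522]
side red [ 21  12  29  19 225]
blue ('top', 'side') [ 0.597   0.1827  0.2551 -0.0016] 122.6
blue ('top',) [ 0.43   0.16  -0.1    0.007] 325.0
blue ('side',) [ 0.5941  0.1741  0.2882 -0.0067] 31.0
yellow ('top', 'side') [ 0.405   0.1194 -0.0781  0.0062] 819.0
yellow ('top',) [ 0.43   0.09  -0.1    0.007] 297.0
yellow ('side',) [ 0.6067  0.097   0.1909 -0.0119] 87.7
red ('top', 'side') [ 0.43   0.23  -0.1    0.007] 635.0
red ('top',) [ 0.5769  0.2548  0.2305 -0.0114] 50.1
red ('side',) [ 0.5796  0.2439  0.1825 -0.0018] 72.7
top 1676
side 235
('top', 'side') [array([ 0.537 , -0.2395, -0.2565,  0.1353,  0.0499]), np.float64(1367.3301)]
top 1676
('top',) [array([ 0.5377, -0.2393, -0.2634,  0.1359,  0.0509]), np.float64(14.1559)]
side 235
('side',) [array([ 0.5994, -0.0651, -0.0856,  0.145 , -0.0471]), np.float64(235.0)]
```

```bash
sed -i 's/(.45,.15)/(.595,.178)/;s/(.45,.08)/(.607,.102)/;s/(.45,.22)/(.58,.25)/;s/.15\*0+y0,.006/y0,.006/;s/for dx in(0,.06) for y0 in(-.15,.15)/for dx in(0,.01) for y0 in(.15,.25)/;s/\[.02,.02,.1,.002\]/[.008,.008,.05,.002]/;s/x,y,yaw,rail=p$/x,y,yaw,rail=p; rail=min(max(rail,.002),.02)/;s/(60,60,40),(90/(65,25,30),(90/;s/\[.5,-.25,-.25,.14,.056\],\[.03,.03,.1/[.537,-.24,-.25,.136,.051],[.01,.01,.05/' fit0.py
cat >> fit0.py <<'E'
for n in im:
    u,v,w,h=r2[n]; g=hsvmask(im[n][v:v+h,u:u+w],(65,25,30),(90,255,255)); print(n,np.argwhere(g).min(0),np.argwhere(g).max(0))
E
python3 fit0.py
```

```text
top blue [ 48  19  15  44 325]
top yellow [ 84  13  15  43 297]
top red [ 11  27  16  42 410]
side blue [ 33  21  34  25 398]
side yellow [ 46  35  37  26 522]
side red [ 21  12  29  19 225]
blue ('top', 'side') [0.5976 0.1836 0.2556 0.0074] 57.5
blue ('top',) [0.5981 0.1835 0.2459 0.0077] 32.0
blue ('side',) [0.5971 0.1836 0.2816 0.0075] 21.6
yellow ('top', 'side') [0.6136 0.1105 0.2379 0.0118] 82.2
yellow ('top',) [0.6152 0.1106 0.2295 0.0128] 23.1
yellow ('side',) [0.6131 0.1141 0.1793 0.015 ] 35.7
red ('top', 'side') [0.5799 0.2561 0.238  0.0066] 178.2
red ('top',) [0.5799 0.2574 0.228  0.0165] 34.1
red ('side',) [ 5.810e-01  2.474e-01  2.019e-01 -4.000e-04] 78.7
top 1726
side 1615
('top', 'side') [array([ 0.537 , -0.2396, -0.2674,  0.1367,  0.0515]), np.float64(53.0758)]
top 1726
('top',) [array([ 0.5378, -0.2393, -0.2636,  0.1369,  0.052 ]), np.float64(14.4477)]
side 1615
('side',) [array([ 0.5363, -0.2402, -0.2734,  0.1364,  0.0508]), np.float64(3.4675)]
top [37 47] [106  87]
side [32 39] [ 52 118]
```

```bash
cat > go.py <<'E'
import sys,numpy as np
from bench import ctrl
from scipy.spatial.transform import Rotation as Ro
def rel(x,y,z,yaw):
    s=ctrl.get_state(); R=Ro.from_rotvec(s["tool_rot"])
    c,sn=np.cos(yaw),np.sin(yaw)
    T=Ro.from_matrix(np.array([[-c,-sn,0],[-sn,c,0],[0,0,-1]]).T.T) if False else Ro.from_matrix(np.column_stack([[-c,-sn,0],[-sn,c,0],[0,0,-1]]))
    d=R.inv().apply(np.array([x,y,z])-s["position"])*1000
    t=np.degrees((R.inv()*T).as_rotvec())
    print("pos",np.round(s["position"],4),"turn",np.round(t,2),"shift",np.round(d,1),"F",np.round(s["ft_force"],1),"T",np.round(s["torque"],2),"grip",round(float(s["grip_width"]),3),"t",round(s["time"],2))
rel(*map(float,sys.argv[1:5]))
E
python3 go.py .5976 .1836 .26 .245; python3 -c "
from h import *
print(proj('top',[[.165,.629,.2],[.38,.41,.2]]))"
```

```text
pos [0.165  0.6282 0.2216] turn [-1.000e-01 -2.000e-02 -2.875e+01] shift [-531.3 -320.2  -37.8] F [ 0.2 -1.  -0.2] T [-0.02 -0.06  0.02] grip 1.0 t 0.1
[[-50.21118278 375.20127628]
 [ 96.33526828 252.35881027]]
```

{"fn": "step_arm", "kwargs": {
  "deltas": [
    [0,0,-1,-15,-9,-30,60],
    [0,0,-4,-50,-30,-60,60],
    [0,0,-8,-100,-60,-70,60],
    [0,0,-12,-150,-90,-70,60],
    [0,0,-16,-200,-120,-70,60],
    [0,0,-20,-250,-150,-70,60],
    [0,0,-23,-300,-180,-70,60],
    [0,0,-26,-345,-207,-70,60]
  ],
  "newtons": 25
}}

```text
time: 1.1
position: [0.4475, 0.3388, 0.2923]
tool_rot: [0.31, -3.126, 0.0]
ft_force: [1.0, 1.2, -1.4]
grip_width: 0.688
```

```bash
python3 go.py .5976 .1836 .22 .245
```

```text
pos [0.4475 0.3388 0.2923] turn [-0.02 -0.01 -2.7 ] shift [-116.7 -181.6   72.3] F [ 1.   1.2 -1.4] T [ 0.07  0.02 -0.04] grip 0.688 t 1.1
```

{"fn": "step_arm", "kwargs": {
  "deltas": [
    [0,0,-1,-30,-45,0,60],
    [0,0,-2,-60,-92,5,60],
    [0,0,-2.7,-90,-138,20,60],
    [0,0,-2.7,-110,-170,40,60],
    [0,0,-2.7,-117,-181,60,60],
    [0,0,-2.7,-117,-181,70,60],
    [0,0,-2.7,-117,-181,70,60],
    [0,0,-2.7,-117,-181,70,60]
  ]
}}

```text
time: 2.1
position: [0.5958, 0.1884, 0.2235]
tool_rot: [-0.387, 3.117, 0.002]
ft_force: [0.3, -0.0, 0.2]
grip_width: 0.686
```

```bash
python3 go.py .5976 .1836 .115 .245
python3 - <<'E'
from h import *
for n,(u,v,w,h) in {"top":(185,90,130,130),"side":(260,50,150,150)}.items():
    im=optics.get_image(n)[:,:,::-1]; cv2.imwrite(f"pics/{n}1.png",im); cv2.imwrite(f"pics/{n}1c.png",cv2.resize(im[v:v+h,u:u+w],None,fx=4,fy=4,interpolation=cv2.INTER_CUBIC))
E
```

```text
pos [0.5958 0.1884 0.2235] turn [0.06 0.07 0.12] shift [ -0.4  -5.2 108.5] F [ 0.3 -0.   0.2] T [ 0.07 -0.03  0.01] grip 0.686 t 2.1
```

View pics/side1c.png

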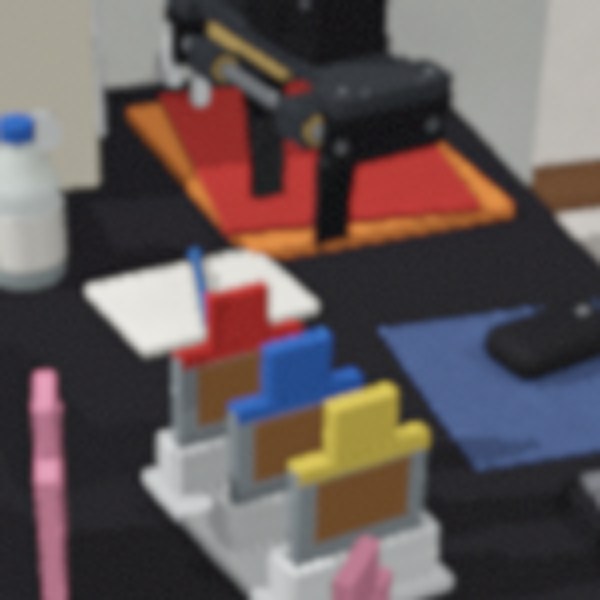

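View pics/top1c.png

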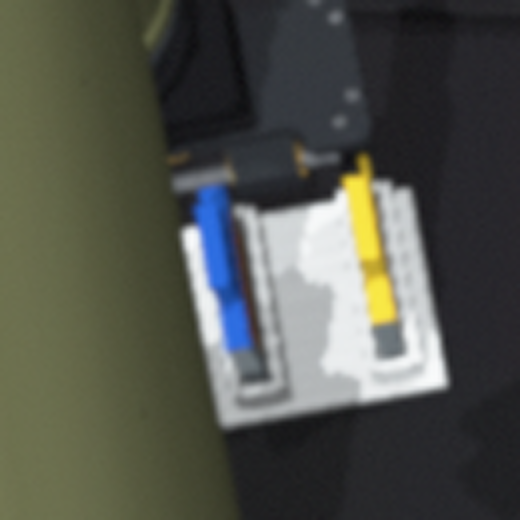

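The side crop shows the open fingers above the blue handle, with tips near full-image pixels (326,97) and (343,108). The top crop shows the arm over the stand, with blue at (235,155) still visible. I'll correct the 5 mm y error, descend partway, and check again.

{"fn": "step_arm", "kwargs": {
  "deltas": [
    [0,0,0,0,-3,10,60],
    [0,0,0,0,-5,25,60],
    [0,0,0,0,-5,40,60],
    [0,0,0,0,-5,50,60],
    [0,0,0,0,-5,57,60],
    [0,0,0,0,-5,60,60],
    [0,0,0,0,-5,60,60],
    [0,0,0,0,-5,60,60]
  ]
}}

```text
time: 3.2
position: [0.598, 0.1815, 0.1631]
tool_rot: [-0.382, 3.117, 0.0]
ft_force: [-0.2, 1.1, 0.2]
grip_width: 0.687
```

```bash
python3 go.py .5976 .1836 .113 .245
python3 - <<'E'
from h import *
from bench import ctrl
for n,(u,v,w,h) in {"side":(270,60,130,130)}.items():
    im=optics.get_image(n)[:,:,::-1].copy(); cv2.imwrite(f"pics/{n}2.png",im); 
    p=ctrl.get_state()["position"]
    print(proj(n,[p,p+[0,.0,.019]]))
    yv=np.array([-np.sin(.245),np.cos(.245),0])
    print(proj(n,[p+yv*.03,p-yv*.03]))
    cv2.imwrite(f"pics/{n}2c.png",cv2.resize(im[v:v+h,u:u+w],None,fx=4,fy=4,interpolation=cv2.INTER_CUBIC))
E
```

```text
pos [0.598  0.1815 0.1631] turn [ 0.01  0.06 -0.05] shift [-0.1  2.1 50.1] F [-0.2  1.1  0.2] T [ 0.05 -0.05  0.01] grip 0.687 t 3.2
[[335.43461047 127.35289616]
 [335.63133388 120.29306314]]
[[329.04203813 122.18688871]
 [342.06126258 132.7080697 ]]
```

View pics/side2c.png

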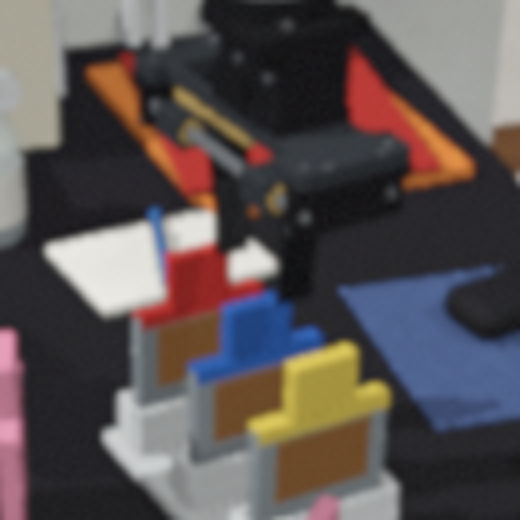

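The side crop shows the front fingertip at full-image pixel about (343,134). The projection predicts (342,133), so the two agree. Now I descend around the blue handle.

{"fn": "step_arm", "kwargs": {
  "deltas": [
    [0,0,0,0,1,10,60],
    [0,0,0,0,2,20,60],
    [0,0,0,0,2,32,60],
    [0,0,0,0,2,42,60],
    [0,0,0,0,2,49,60],
    [0,0,0,0,2,50,60],
    [0,0,0,0,2,50,60],
    [0,0,0,0,2,50,60]
  ]
}}

```text
time: 4.25
position: [0.5975, 0.1834, 0.1131]
tool_rot: [-0.382, 3.117, 0.0]
ft_force: [-0.3, -0.3, 1.1]
grip_width: 0.694
```

```bash
python3 go.py .5976 .1836 .113 .245
```

```text
pos [0.5975 0.1834 0.1131] turn [ 0.01  0.06 -0.05] shift [-0.1  0.1  0.1] F [-0.3 -0.3  1.1] T [ 0.06  0.08 -0.03] grip 0.694 t 4.25
```

{"fn": "step_arm", "kwargs": {
  "deltas": [
    [0,0,0,0,0,0,30],
    [0,0,0,0,0,0,15],
    [0,0,0,0,0,0,5],
    [0,0,0,0,0,0,0],
    [0,0,0,0,0,0,0],
    [0,0,0,0,0,0,0],
    [0,0,0,0,0,0,0],
    [0,0,0,0,0,0,0]
  ],
  "newtons": 30
}}

```text
time: 5.25
position: [0.5971, 0.1834, 0.1125]
tool_rot: [-0.383, 3.118, 0.0]
ft_force: [0.1, -0.7, 0.4]
grip_width: 0.134
```

```bash
python3 go.py .5976 .1836 .23 .245
python3 - <<'E'
from h import *
for n,(u,v,w,h) in {"side":(270,70,130,130),"top":(185,90,130,130)}.items():
    im=optics.get_image(n)[:,:,::-1].copy(); cv2.imwrite(f"pics/{n}3.png",im); 
    cv2.imwrite(f"pics/{n}3c.png",cv2.resize(im[v:v+h,u:u+w],None,fx=4,fy=4,interpolation=cv2.INTER_CUBIC))
E
```

```text
pos [0.5971 0.1834 0.1125] turn [ 0.    0.   -0.05] shift [-5.000e-01  1.000e-01 -1.175e+02] F [ 0.1 -0.7  0.4] T [ 0.06  0.04 -0.01] grip 0.134 t 5.25
```

View pics/side3c.png

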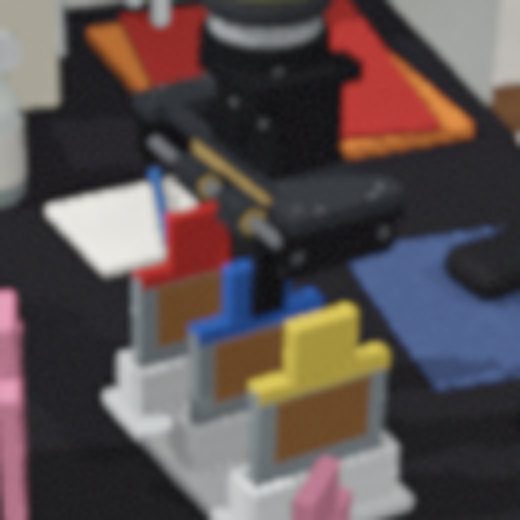

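The side crop shows the jaws closed on the blue handle at full-image pixel about (337,140), and the 11.7 mm opening matches the handle's 12 mm thickness. Now I lift straight up.

{"fn": "step_arm", "kwargs": {
  "deltas": [
    [0,0,0,0,0,-5,0],
    [0,0,0,0,0,-20,0],
    [0,0,0,0,0,-40,0],
    [0,0,0,0,0,-70,0],
    [0,0,0,0,0,-105,0],
    [0,0,0,0,0,-140,0],
    [0,0,0,0,0,-170,0],
    [0,0,0,0,0,-187,0]
  ]
}}

```text
time: 6.35
position: [0.5978, 0.1834, 0.303]
tool_rot: [-0.382, 3.114, 0.002]
ft_force: [-0.1, -0.2, -2.6]
grip_width: 0.132
```

```bash
python3 go.py .537 -.2396 .30 -.267
python3 - <<'E'
from h import *
for n,(u,v,w,h) in {"side":(270,20,150,150)}.items():
    im=optics.get_image(n)[:,:,::-1].copy(); cv2.imwrite(f"pics/{n}4.png",im); 
    cv2.imwrite(f"pics/{n}4c.png",cv2.resize(im[v:v+h,u:u+w],None,fx=4,fy=4,interpolation=cv2.INTER_CUBIC))
E
```

```text
pos [0.5978 0.1834 0.303 ] turn [ 0.1   0.22 29.28] shift [ 161.2 -395.7    2.1] F [-0.1 -0.2 -2.6] T [0.02 0.02 0.02] grip 0.132 t 6.35
```

View pics/side4c.png

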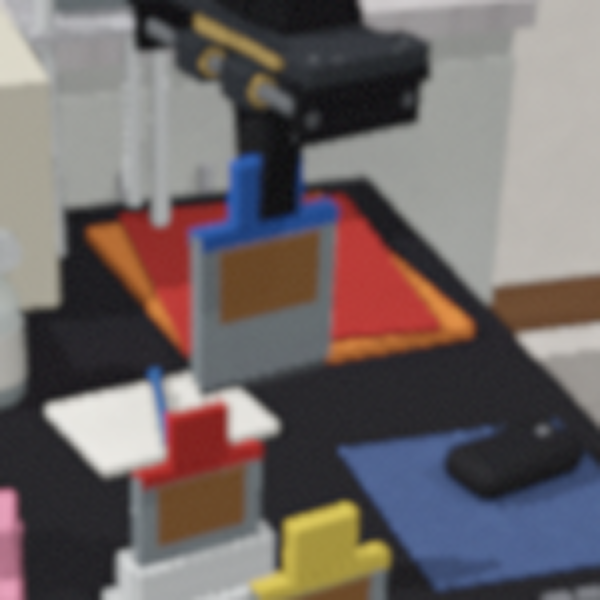

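The side crop shows the blue cassette hanging upright at full-image pixel about (335,90), clear of the stand, with red and yellow still seated. Next is the transfer to the analyser.

{"fn": "step_arm", "kwargs": {
  "deltas": [
    [0,0,1,8,-20,0,0],
    [0,0,4,24,-60,0,0],
    [0,0,8,42,-105,0,0],
    [0,0,12,61,-150,0,0],
    [0,0,16,80,-195,0,0],
    [0,0,20,98,-240,0,0],
    [0,0,23,116,-285,0,0],
    [0,0,26,134,-330,0,0]
  ]
}}

```text
time: 7.4
position: [0.5445, -0.1723, 0.2979]
tool_rot: [-0.335, -3.121, -0.0]
ft_force: [1.1, -0.3, -2.4]
grip_width: 0.139
```

```bash
python3 go.py .537 -.2396 .27 -.267
```

```text
pos [ 0.5445 -0.1723  0.2979] turn [-0.02 -0.16  3.05] shift [ -7.1 -67.4  27.9] F [ 1.1 -0.3 -2.4] T [ 0.   -0.09 -0.01] grip 0.139 t 7.4
```

{"fn": "step_arm", "kwargs": {
  "deltas": [
    [0,0,1,-2,-20,0,0],
    [0,0,2,-4,-40,0,0],
    [0,0,3,-6,-57,8,0],
    [0,0,3,-7,-63,15,0],
    [0,0,3,-7,-65,20,0],
    [0,0,3,-7,-65,22,0],
    [0,0,3,-7,-65,22,0],
    [0,0,3,-7,-65,22,0]
  ]
}}

```text
time: 8.4
position: [0.5405, -0.2338, 0.2778]
tool_rot: [0.409, 3.114, 0.0]
ft_force: [1.0, -0.2, -2.8]
grip_width: 0.13
```

```bash
python3 go.py .537 -.2396 .27 -.267
python3 - <<'E'
from h import *
for n in("side","top"):
    im=optics.get_image(n)[:,:,::-1].copy(); cv2.imwrite(f"pics/{n}5.png",im)
E
```

```text
pos [ 0.5405 -0.2338  0.2778] turn [0.01 0.03 0.34] shift [ 1.9 -6.5  7.8] F [ 1.  -0.2 -2.8] T [ 0.03 -0.01 -0.  ] grip 0.13 t 8.4
```

View pics/side5.png

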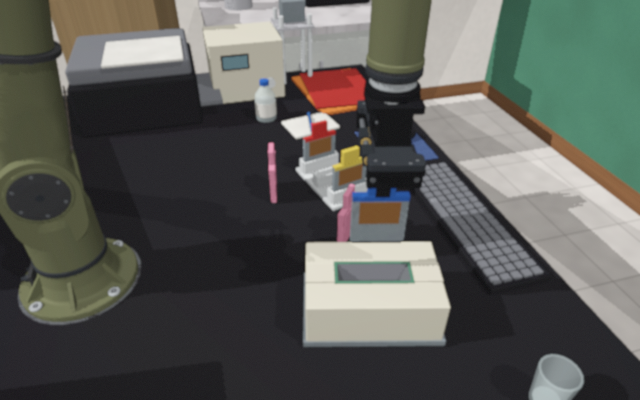

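View pics/top5.png

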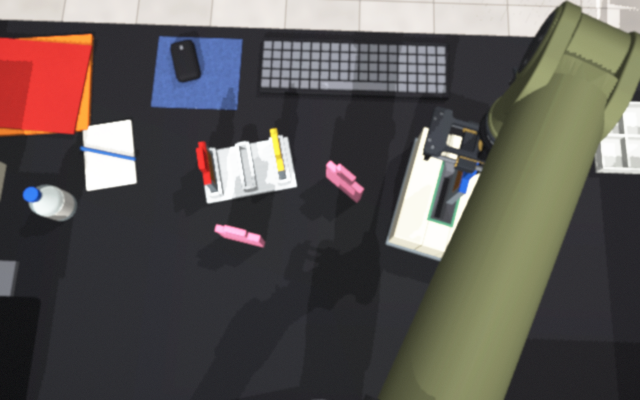

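{"fn": "step_arm", "kwargs": {
  "deltas": [
    [0,0,0.3,1,-3,5,0],
    [0,0,0.3,2,-6,12,0],
    [0,0,0.3,2,-6.5,22,0],
    [0,0,0.3,2,-6.5,32,0],
    [0,0,0.3,2,-6.5,40,0],
    [0,0,0.3,2,-6.5,42,0],
    [0,0,0.3,2,-6.5,42,0],
    [0,0,0.3,2,-6.5,42,0]
  ]
}}

```text
time: 9.5
position: [0.5368, -0.2401, 0.236]
tool_rot: [0.418, 3.113, -0.0]
ft_force: [-0.6, -0.1, -2.9]
grip_width: 0.138
```

```bash
python3 go.py .537 -.2396 .1345 -.267
cat > ov.py <<'E'
import sys
from h import *
from scipy.spatial.transform import Rotation as Ro
k=sys.argv[1]
s=ctrl.get_state(); p=s["position"]; R=Ro.from_rotvec(s["tool_rot"]).as_matrix(); yaw=np.arctan2(-R[0,1],R[1,1])
for n,(u,v,w,h) in {"side":(295,140,170,150),"top":(390,100,130,150)}.items():
    im=optics.get_image(n)[:,:,::-1].copy(); cv2.imwrite(f"pics/{n}{k}.png",im)
    c=cv2.resize(im[v:v+h,u:u+w],None,fx=4,fy=4,interpolation=cv2.INTER_CUBIC)
    cv2.imwrite(f"pics/{n}{k}r.png",c)
    c=c.copy()
    for b,col in((box(.09,.012,0,.1),(0,0,255)),(box(.044,.012,.1,.136),(255,0,255))):
        q=(proj(n,place(b,p[0],p[1],yaw,p[2]-.1045))+.5-[u,v])*4-.5
        for i,j in [(0,1),(2,3),(4,5),(6,7),(0,2),(1,3),(4,6),(5,7),(0,4),(1,5),(2,6),(3,7)]:
            cv2.line(c,tuple(int(t) for t in q[i]),tuple(int(t) for t in q[j]),col,1,cv2.LINE_AA)
    q=(proj(n,place(box(.1367,.0515,0,0),.537,-.2396,-.267,.105))+.5-[u,v])*4-.5
    cv2.polylines(c,[cv2.convexHull(q.astype(np.float32)).astype(np.int32)],True,(0,255,255),1)
    cv2.imwrite(f"pics/{n}{k}o.png",c)
E
python3 ov.py 6
```

```text
pos [ 0.5368 -0.2401  0.236 ] turn [ 0.    0.05 -0.01] shift [1.000e-01 6.000e-01 1.015e+02] F [-0.6 -0.1 -2.9] T [-0.01  0.02  0.  ] grip 0.138 t 9.5
```

View pics/side6o.png

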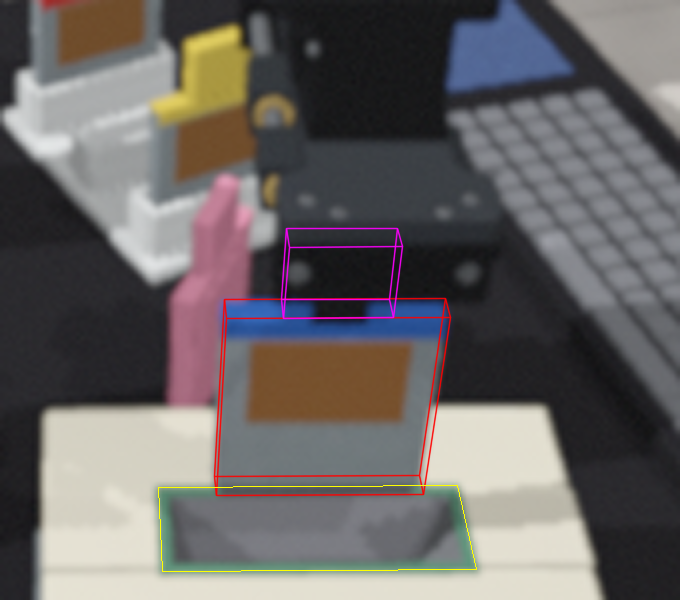

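View pics/top6o.png

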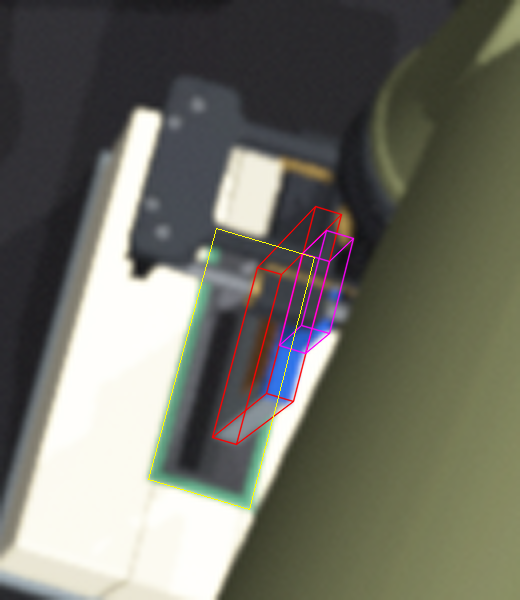

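In both crops the cassette wireframe (red) lies on the observed cassette and the slot outline (yellow) on the rim, within about 1–2 px. The cassette is aligned and upright, so I lower it gently.

{"fn": "step_arm", "kwargs": {
  "deltas": [
    [0,0,0,0,0.5,6,0],
    [0,0,0,0,0.5,14,0],
    [0,0,0,0,0.5,22,0],
    [0,0,0,0,0.5,30,0],
    [0,0,0,0,0.5,38,0],
    [0,0,0,0,0.5,46,0],
    [0,0,0,0,0.5,52,0],
    [0,0,0,0,0.5,55,0]
  ]
}}

```text
time: 10.6
position: [0.5366, -0.2395, 0.1801]
tool_rot: [-0.419, -3.113, -0.0]
ft_force: [-0.0, -0.6, -2.2]
grip_width: 0.136
```

```bash
python3 go.py .537 -.2396 .1345 -.267
```

```text
pos [ 0.5366 -0.2395  0.1801] turn [ 0.   -0.02 -0.01] shift [-0.4  0.  45.6] F [-0.  -0.6 -2.2] T [ 0.01 -0.    0.01] grip 0.136 t 10.6
```

No contact forces so far. The foot is now just at the throat.

{"fn": "step_arm", "kwargs": {
  "deltas": [
    [0,0,0,0,0,5,0],
    [0,0,0,0,0,11,0],
    [0,0,0,0,0,17,0],
    [0,0,0,0,0,23,0],
    [0,0,0,0,0,29,0],
    [0,0,0,0,0,35,0],
    [0,0,0,0,0,39,0],
    [0,0,0,0,0,41,0]
  ]
}}

```text
time: 11.6
position: [0.5366, -0.2395, 0.1392]
tool_rot: [-0.418, -3.113, -0.0]
ft_force: [0.2, 0.8, -2.8]
grip_width: 0.134
```

```bash
python3 go.py .537 -.2396 .1345 -.267
```

```text
pos [ 0.5366 -0.2395  0.1392] turn [ 0.   -0.02 -0.01] shift [-0.4 -0.   4.7] F [ 0.2  0.8 -2.8] T [-0.01  0.04 -0.04] grip 0.134 t 11.6
```

Force is still only the cassette's weight (about 2.8 N). I go down the last 5 mm in fine steps to feel for the floor.

{"fn": "step_arm", "kwargs": {
  "deltas": [
    [0,0,0,0,0,1,0],
    [0,0,0,0,0,2,0],
    [0,0,0,0,0,3,0],
    [0,0,0,0,0,3.5,0],
    [0,0,0,0,0,4,0],
    [0,0,0,0,0,4.5,0],
    [0,0,0,0,0,5,0],
    [0,0,0,0,0,5,0]
  ]
}}

```text
time: 12.6
position: [0.5367, -0.2396, 0.1346]
tool_rot: [0.419, 3.113, 0.0]
ft_force: [0.2, 0.1, -2.6]
grip_width: 0.132
```

```bash
python3 go.py .537 -.2396 .1345 -.267
```

```text
pos [ 0.5367 -0.2396  0.1346] turn [ 0.    0.01 -0.02] shift [-0.3  0.1  0.1] F [ 0.2  0.1 -2.6] T [0.02 0.05 0.03] grip 0.132 t 12.6
```

{"fn": "step_arm", "kwargs": {
  "deltas": [
    [0,0,0,0,0,0.3,0],
    [0,0,0,0,0,0.6,0],
    [0,0,0,0,0,0.9,0],
    [0,0,0,0,0,1.2,0],
    [0,0,0,0,0,1.5,0],
    [0,0,0,0,0,1.5,0],
    [0,0,0,0,0,1.5,0],
    [0,0,0,0,0,1.5,0]
  ]
}}

```text
time: 13.6
position: [0.5369, -0.2398, 0.1345]
tool_rot: [0.419, 3.113, 0.001]
ft_force: [-3.7, 1.8, 8.1]
grip_width: 0.134
```

```bash
python3 go.py .537 -.2396 .1345 -.267; python3 ov.py 7
```

```text
pos [ 0.5369 -0.2398  0.1345] turn [ 0.03  0.05 -0.02] shift [-0.   0.2  0. ] F [-3.7  1.8  8.1] T [ 0.36  0.81 -0.  ] grip 0.134 t 13.6
```

View pics/side7o.png

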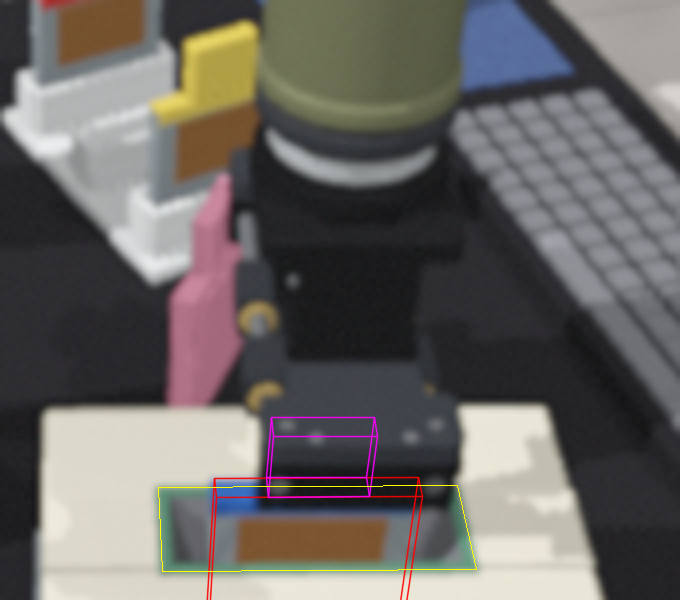

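At the expected home height (z ≈ 0.1345) the vertical force changed from −2.7 to +8 N, so the foot is on the slot floor. The side crop shows the blue rail and frame sitting at the mouth, near full-image pixel (355,265). I unload the press and open gently.

{"fn": "step_arm", "kwargs": {
  "deltas": [
    [0,0,0,0,0,-0.5,0],
    [0,0,0,0,0,-0.9,0],
    [0,0,0,0,0,-0.9,0],
    [0,0,0,0,0,-0.9,16],
    [0,0,0,0,0,-0.9,22],
    [0,0,0,0,0,-0.9,32],
    [0,0,0,0,0,-0.9,40],
    [0,0,0,0,0,-0.9,40]
  ]
}}

```text
time: 14.7
position: [0.5367, -0.2395, 0.1339]
tool_rot: [0.419, 3.114, 0.0]
ft_force: [-0.5, -0.4, -0.4]
grip_width: 0.441
```

```bash
python3 go.py .537 -.2396 .1345 -.267
```

```text
pos [ 0.5367 -0.2395  0.1339] turn [ 0.    0.   -0.01] shift [-0.3  0.  -0.6] F [-0.5 -0.4 -0.4] T [0.   0.02 0.01] grip 0.441 t 14.7
```

{"fn": "step_arm", "kwargs": {
  "deltas": [
    [0,0,0,0,0,-5,40],
    [0,0,0,0,0,-15,40],
    [0,0,0,0,0,-35,40],
    [0,0,0,0,0,-65,40],
    [0,0,0,0,0,-100,40],
    [0,0,0,0,0,-135,40],
    [0,0,0,0,0,-160,40],
    [0,0,0,0,0,-170,40]
  ]
}}

```text
time: 15.7
position: [0.5374, -0.2401, 0.307]
tool_rot: [0.418, 3.109, -0.001]
ft_force: [-0.5, -0.1, -0.0]
grip_width: 0.462
```

{"fn": "step_arm", "kwargs": {
  "deltas": [
    [0,0,0,-10,10,0,40],
    [0,0,0,-30,40,0,40],
    [0,0,0,-50,80,0,40],
    [0,0,0,-60,120,0,40],
    [0,0,0,-60,150,0,40],
    [0,0,0,-60,160,0,40],
    [0,0,0,-60,160,0,40],
    [0,0,0,-60,160,0,40]
  ]
}}

```text
time: 16.7
position: [0.6363, -0.1031, 0.3039]
tool_rot: [-0.423, -3.113, 0.001]
ft_force: [0.2, -0.9, 0.1]
grip_width: 0.459
```

Run:
```python
from h import *
for n,(u,v,w,h) in {"side":(285,110,170,150),"top":(380,100,130,150)}.items():
    im=optics.get_image(n)[:,:,::-1].copy(); cv2.imwrite(f"pics/{n}8.png",im)
    if n=="side": v=180
    c=cv2.resize(im[v:v+h,u:u+w],None,fx=4,fy=4,interpolation=cv2.INTER_CUBIC)
    for b,col in((box(.09,.012,.075,.1),(0,0,255)),(box(.044,.012,.1,.136),(255,0,255))):
        q=(proj(n,place(b,.537,-.2396,-.267,.030))+.5-[u,v])*4-.5
        for i,j in [(0,1),(2,3),(4,5),(6,7),(0,2),(1,3),(4,6),(5,7),(0,4),(1,5),(2,6),(3,7)]:
            cv2.line(c,tuple(int(t) for t in q[i]),tuple(int(t) for t in q[j]),col,1,cv2.LINE_AA)
    cv2.imwrite(f"pics/{n}8o.png",c)
```

```text
(no output)
```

View pics/side8o.png

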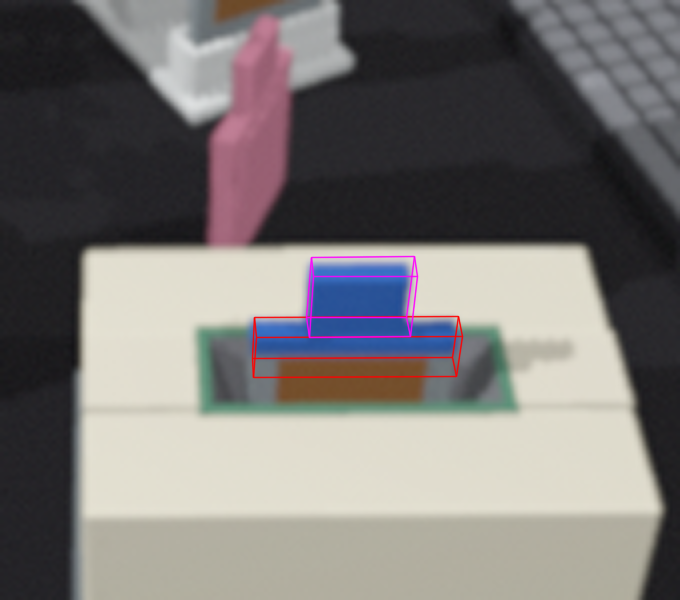

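View pics/top8.png

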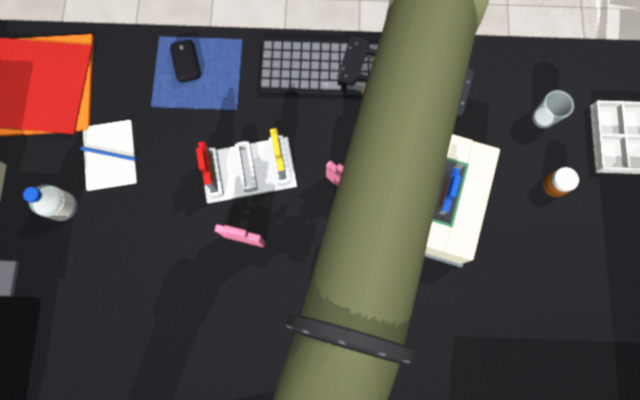

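View pics/side8.png

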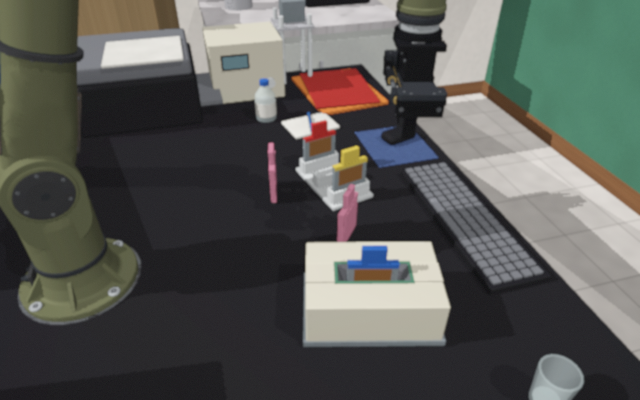

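The pictures show the blue cassette seated in the slot (side (374,262), top (452,188)), the red and yellow ones in their bays, and the arm clear. Before handing in, I fit its height and lean.

```bash
python3 - <<'E'
from h import *
rois={"top":(435,155,40,70),"side":(340,235,70,45)}
mk={}
for n,(u,v,w,h) in rois.items():
    m=hsvmask(cv2.imread(f"pics/{n}8.png")[v:v+h,u:u+w],(105,120,50),(125,255,255)); mk[n]=m.astype(float)
def tp(b,r):
    c,s=np.cos(r),np.sin(r); return b@np.array([[1,0,0],[0,c,s],[0,-s,c]])
def pf(p,rail=.0075):
    x,y,yaw,z,r=p
    return [place(tp(q,r),x,y,yaw,z) for q in (box(.044,.012,.099,.136),box(.09,.012,.1-rail,.1))]
for ns in(("side","top"),("side",),("top",)):
  x,f=fit({n:mk[n] for n in ns},pf,[.537,-.2396,-.267,.03,0],[.003,.003,.03,.003,.05],rois,{n:mk[n]>2 for n in ns}); print(ns,np.round(x,4),round(f,1))
for z0 in(.03,):
  g=lambda p:pf([p[0],p[1],p[2],z0,0]); x,f=fit(mk,g,[.537,-.2396,-.267],[.003,.003,.03],rois,{n:mk[n]>2 for n in mk}); print("upright",np.round(x,4),round(f,1))
E
python3 go.py .537 -.2396 .3 -.267
```

```text
('side', 'top') [ 0.5364 -0.2381 -0.2671  0.0278  0.0146] 127.2
('side',) [ 0.5356 -0.2373 -0.2687  0.0291  0.0337] 99.6
('top',) [ 5.366e-01 -2.397e-01 -2.683e-01  2.970e-02 -5.000e-04] 21.2
upright [ 0.5363 -0.2397 -0.2743] 163.7
pos [ 0.6364 -0.103   0.3042] turn [-0.02  0.03 -0.17] shift [  59.3 -158.1    4.3] F [-0.3 -0.2 -0.2] T [-0.01  0.05  0.02] grip 0.46 t 16.8
```

The fit puts the foot at z ≈ 28–30 mm (home is 30 mm), with about 1° of lean and the position within 2 mm of the slot centre. I'm handing the job in.

```bash
python3 -c "
from bench import ctrl
print(ctrl.close_job())"
```

```text
the job is handed in; nothing more can be done
None
```

The blue-handled cassette is fully home in the analyser slot and released. The job was handed in at about 16.8 s.

I gripped it by the handle at 30 N, lifted it straight out of the middle bay and carried it over the analyser. I then lowered it until the wrist force showed the slot floor: it went from −2.7 to +8 N, right at the expected home height. I took the pressure off, opened the jaws and backed the arm away.

**Last checks:**
- **Cassette:** the foot sits at z ≈ 28–30 mm (home is 30 mm), within about 2 mm of the slot centre.
- **Stand:** the red and yellow cassettes are still in their bays.
- **Arm:** the wrist force is near zero and nothing is touched.

**Disagreement:** the camera views differ slightly on lean. The top view alone says 0°, the side view alone about 2°, and both together about 1°. That is within the slot's play and the calibration error.

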